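# Snap the rose lens retainer home at the glassworker's bench

## Task

Two filter-lens cells are screwed to the glassworker's bench, each with a snap-in retainer ring still standing proud. Pick up the wooden-handled pusher by its handle, set its flat foot centrally and upright on the rose-coloured ring and press it straight down until it snaps fully home, leaving the green ring as it is. Then stand the pusher upright on the middle of its round cork pad and let go.

Things in the scene. Friction and masses are not known exactly. Their poses are not given: they have to be found in the camera images.
- pusher: hand pusher, 100 mm tall, 0.15 to 0.31 kg, standing upright on the cork pad: flat black round foot, 52 mm in diameter, 12 mm thick; upright round wooden handle, 28 mm in diameter, from 12 to 100 mm above the underside (its lowest 10 mm in a 31 mm brass collar). Origin: centre of the foot's underside; z up along the handle
- pad: round brown cork pad fixed to the bench, 90 mm in diameter and 6 mm thick, on which the pusher stands, up to about 11 mm off its middle. Origin: centre of its underside, at bench height (z = 0)
- rose_ring (a point): centre of the top face (51 mm wide, 42 mm hole) of the rose-pink ring, in a square 84 mm aluminium cell fixed to the bench. Its top is 45 mm above the bench as found and 33 mm fully home, on a firm stop, still the highest part of the cell. It slides only straight down: 12 N at first, less farther down; let go half-way it springs back, past 7 mm its spring tabs pull it home. z up
- green_ring (a point): centre of the top face of the green retainer ring in the other cell, the same in every way but for the green colour of ring and lens. To be left standing proud
There are look-alikes about, which are no part of the job. Of the things that look like the pusher, the largest one is meant.

How it is judged:
On the way, in this order (a step that is already met when the one before it is completed fails the run):
1. the pusher is held, lifted clear of its pad, while the rose ring still stands proud (contact force between pusher and the fingers above 2 N and z of pusher in the frame of pad above 0.03 m and distance of rose_ring from where it was at the start of the episode below 0.004 m), for 0.1 s.
2. the rose ring is fully home under the held pusher, which stands upright (12 degrees) and central (16 mm) on it (distance of rose_ring from where it was at the start of the episode above 0.01 m and contact force between pusher and the fingers above 2 N and angle between pusher's own z axis and vertical below 0.2 rad and horizontal distance between pusher and rose_ring below 0.016 m and z of pusher in the frame of rose_ring below 0.015 m), for 0.1 s.
At the end, for the whole second after the job is handed in: the rose ring is home (at least 10 mm below where it stood), the green ring is within 3 mm of where it stood, and the pusher stands still and upright on the cork pad, within 25 mm of its centre, released (distance of rose_ring from where it was at the start of the episode above 0.01 m and distance of green_ring from where it was at the start of the episode below 0.003 m and horizontal distance between pusher and pad below 0.025 m and angle between pusher's own z axis and vertical below 0.1 rad and z of pusher in the frame of pad between 0.003 and 0.01 m and linear speed of pusher below 0.02 m/s); the robot touches nothing.
It fails at once if the green ring is pressed down by more than 5 mm (distance of green_ring from where it was at the start of the episode above 0.005 m).
It also fails if it takes over 45 s, if anything falls off the work surface, if the arm or the gripper's body presses on something with over 40 N, if the wrist force passes 120 N, or if a joint passes its speed limit or range.

## Robot

A 6-joint arm with a two-finger parallel gripper is mounted at the origin on the work surface. World frame = base frame: x ahead of the robot, y to its left, z up, the work surface at z = 0. Lengths are in m, angles in rad, forces in N, time in s.
With the tool pointing down it reaches from about 0.35 to 0.975 m from the base axis. Payload 4.9 kg.
Tool frame: the origin (TCP) lies on the front face of the gripper's body, between the roots of the fingers; the fingertips stand ctrl.finger_overhang ahead of it and the grasp point (between the pads) lies 54 mm ahead of it (ctrl.finger_overhang is the distance from the TCP to the fingertips, in m); z points along the fingers, y is the line along which they close (so a half turn about z gives the same grasp; the last joint's range is limited). The gripper opens to 85 mm and grips with 20 to 120 N. Pads are 22 mm wide; open, the fingers measure 114 mm over their backs; the gripper's body (76 mm by 85 mm) begins 54 mm behind the grasp point. The pads swing forward as they close: fully open they stand 13 mm farther back than shut.
Start: joints at [1.177, 0.053, 1.613, -0, 1.476, -0.119], TCP at [0.17, 0.602, 0.304] pointing down, gripper open.
Joint ranges: [-3.01, 3.01], [-1.01, 2.22], [0.06, 2.58], [-1.02, 4.17], [0.09, 2.62], [-3.14, 3.14]. Speed limits (rad/s): [2.57, 2.57, 3.14, 3.14, 3.14, 3.14].

## Interface

Orientations are given as a rotation vector (axis times angle).
In Python, from station import ctrl, vision gives the robot as it stands. The module is installed in compiled form; this text tells all that it offers.
- The arm moves only by the tool drive_tool, never from a script. Its argument "rows" is a list of rows, each a list of 2 entries, a list of its own where there are three numbers: the shift along the tool's x, y, z in m, then the turn about the tool's z in rad. A call has 1 to 10 rows; each row shifts and turns the commanded pose from where the row before left it, along the tool's axes as they then stand; what a row does not reach is not made up. A row lasts 1/10 s, in which the tool goes at most 50 mm and 8.59 degrees, less where a joint would pass 70% of its speed; a pose out of reach is approached as far as the arm can. A call with a gripper value outside its range is refused whole. "jaw" is the closure, from 0 (fully open) to 1 (shut), set as the call begins (left out, the last holds). The fingers move at their own pace and stop on an object; "grip_force" is the grip in N (left out, the last holds). Time passes only in rows, so rows that do not move let the fingers close. It gives the time, the measured TCP pose, the force, the opening and the grip force at its end, in the units of the state.
- ctrl.get_obs(): the state, without advancing time (a new reading comes with each control period).
- vision.get_image(name): name is "scene" or "top" or "wrist"; returns a dict with "image" (480x640x3 uint8, blue, green, red), "vertical_fov" (degrees; the focal length in pixels is half the picture's height over the tangent of half this angle, whatever the lens; pixels are square), "cx", "cy" (the principal point, pixels), "R" (3x3) and "t" (3): a world point X has camera coordinates R X + t. Camera axes: x right, y down, z forward; pixel columns grow to the right and rows downward; lengths in m; the calibration is good to about 2 mm. A picture is of the moment at which its call begins. There is no depth.
- ctrl.finish_job(): hands the job in; it is judged then, once.
The state is a dict: "t": time; "q": joint angles; "dq": joint speeds; "effort": joint torques, N m; "tool_pos": TCP position; "tool_rot": TCP orientation; "contact_force": force on the tool from outside, world axes, zero at the start; "wrist_torque": the same for the moment, N m; "opening": finger opening in m; "grip_force": force on a finger pad.
Only numpy, scipy, OpenCV 4.12 (cv2) and the standard library are available. Lean on these libraries where they do the work, as an engineer would, in place of code of your own. Each camera call takes 0.05 s, during which the arm holds its last target. There are 200 camera calls.

## Working session

There is one attempt and no reset: what is moved stays moved. The work goes in short steps, Python scripts to look and compute and a tool call to move; the robot and the scene stay as the last step left them, time stands still between calls to the robot, and variables do not carry over. Pictures are saved under pics/ and viewed, at most 10 in all, crops included, and the job is handed in when it is done.

Besides the shell and the picture viewer there is one more tool, called by a JSON object that holds its "op" and its "data", one argument or row to a line. drive_tool: Moves the arm, as the interface text tells. Its arguments: {"type":"object","properties":{"rows":{"type":"array","items":{"type":"array"}},"jaw":{"type":"number"},"grip_force":{"type":"number"}},"required":["rows"]}

```bash
mkdir -p pics; cat > h.py <<'E'
import numpy as np, cv2
from station import ctrl, vision
def cam(n):
    d=vision.get_image(n); d['f']=d['image'].shape[0]/2/np.tan(np.radians(d['vertical_fov'])/2); return d
def ray(d,u,v,z):
    c=np.array([(u-d['cx'])/d['f'],(v-d['cy'])/d['f'],1]); R=np.array(d['R']); o=-R.T@np.array(d['t']); w=R.T@c
    return o+w*(z-o[2])/w[2]
def proj(d,X):
    c=np.array(d['R'])@np.array(X)+np.array(d['t']); return d['f']*c[:2]/c[2]+[d['cx'],d['cy']]
E
python3 - <<'E'
from h import *
for n in ('top','scene'):
    d=cam(n); cv2.imwrite(f'pics/{n}.png',d['image']); R=np.array(d['R']); print(n,d['f'],d['cx'],d['cy'],-R.T@d['t'],R.round(2).tolist())
o=ctrl.get_obs(); print(o['tool_pos'],o['tool_rot'],o['t'],o['opening'],ctrl.finger_overhang)
E
```

```text
top 531.7161875926702 321.7744263798944 244.81388343328328 [ 0.38162863 -0.0209924   0.9350266 ] [[-0.01, -1.0, -0.03], [-0.99, 0.02, -0.1], [0.1, 0.03, -0.99]]
scene 614.2698598759957 334.214501294609 246.4052910884851 [1.03892206 0.23969396 0.98380148] [[-0.43, 0.9, 0.01], [0.76, 0.37, -0.53], [-0.49, -0.22, -0.85]]
[0.16941313 0.60114433 0.30278541] [-4.30210785e-01 -3.11149178e+00  2.86719389e-03] 0.1 0.08520636934493701 0.0726
```

View pics/top.png

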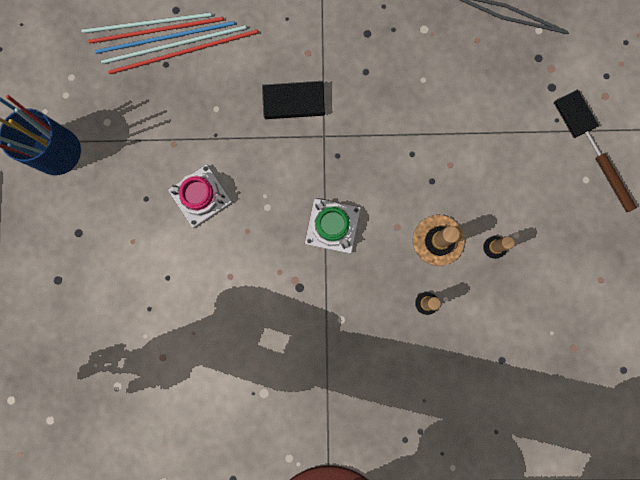

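View pics/scene.png

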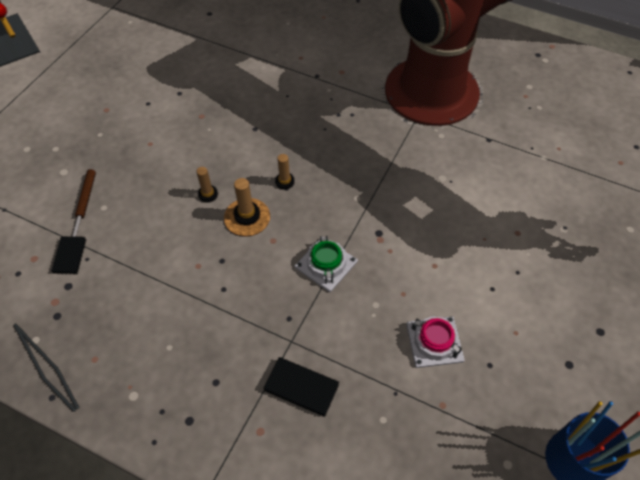

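Candidates for the pusher in the top view are (441,238) on the cork pad, (495,245) and (428,302), with the black-bladed tool at (590,130) clearly different. The one on the pad is the largest. I'll measure it and check it in a crop.

```bash
python3 - <<'E'
from h import *
d=cam('top'); s=cam('scene'); im=d['image']
cv2.imwrite('pics/crop.png',cv2.resize(im[190:330,390:550],None,fx=4.5,fy=4.5,interpolation=cv2.INTER_CUBIC))
def mask(d,lo,hi,box):
    m=cv2.inRange(cv2.cvtColor(d['image'],cv2.COLOR_BGR2HSV),lo,hi); k=np.zeros_like(m); x0,y0,x1,y1=box; k[y0:y1,x0:x1]=m[y0:y1,x0:x1]; return k
def ell(m):
    c=max(cv2.findContours(m,cv2.RETR_EXTERNAL,cv2.CHAIN_APPROX_NONE)[0],key=cv2.contourArea); return cv2.fitEllipse(cv2.convexHull(c)),cv2.boundingRect(c)
for nm,c,lo,hi,box,z in [('rose',d,(160,120,60),(179,255,255),(160,160,240,230),.045),('rose',s,(160,120,60),(179,255,255),(400,300,480,370),.045),
  ('green',d,(60,100,40),(90,255,255),(300,190,370,260),.045),('green',s,(60,100,40),(90,255,255),(290,230,370,290),.045),
  ('pad',d,(5,90,60),(25,255,255),(405,205,475,275),.006),('pad',s,(5,90,60),(25,255,255),(215,190,280,240),.006)]:
    e,b=ell(mask(c,lo,hi,box)); print(nm,np.round(e[0],1),np.round(e[1],1),b,ray(c,*e[0],z).round(4))
E
```

```text
rose [196.1 192.8] [32.8 36. ] (178, 176, 37, 35) [0.5686 0.2183 0.045 ]
rose [436.8 334.6] [33.3 35.5] (420, 318, 35, 34) [0.5795 0.2226 0.045 ]
green [332.1 223.4] [33.2 33.9] (316, 207, 33, 34) [ 0.5117 -0.0138  0.045 ]
green [325.9 255.3] [30.  31.3] (311, 241, 31, 30) [ 0.5222 -0.0108  0.045 ]
pad [438.4 239.9] [50.2 51.5] (413, 215, 52, 51) [ 0.485  -0.1987  0.006 ]
pad [245.8 213.3] [46.1 47.5] (223, 190, 48, 47) [ 0.4837 -0.2032  0.006 ]
```

View pics/crop.png

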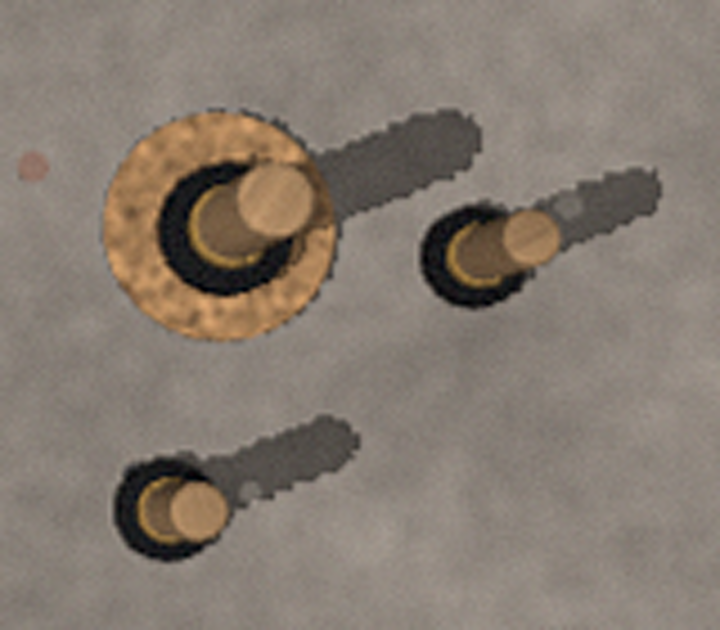

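The crop confirms it. The large pusher stands on the cork pad with its handle top at about (451.3,234.4) and its foot at about (440.6,240.7) in the top view, and both neighbours are smaller. Next I'll work out its position and the approach.

```bash
python3 - <<'E'
from h import *
from scipy.spatial.transform import Rotation as Ro
d=cam('top'); s=cam('scene')
print(ray(d,451.3,234.4,.106),ray(d,440.6,240.7,.018))
print('small',ray(d,390+200/4.5,190+510/4.5,.07),ray(d,390+531/4.5,190+238/4.5,.07))
X=ray(d,451.3,234.4,.106); print('scene pred',proj(s,X))
cv2.imwrite('pics/sc.png',cv2.resize(s['image'][165:245,190:310],None,fx=6,fy=6,interpolation=cv2.INTER_CUBIC))
print(Ro.from_rotvec(ctrl.get_obs()['tool_rot']).as_matrix().round(3))
E
```

```text
[ 0.48220916 -0.19992262  0.106     ] [ 0.48225141 -0.20016696  0.018     ]
small [ 0.37541742 -0.17648633  0.07      ] [ 0.4711872  -0.29839061  0.07      ]
scene pred [241.83796339 181.26922675]
[[-0.962  0.271 -0.   ]
 [ 0.271  0.962 -0.001]
 [ 0.    -0.001 -1.   ]]
```

View pics/sc.png

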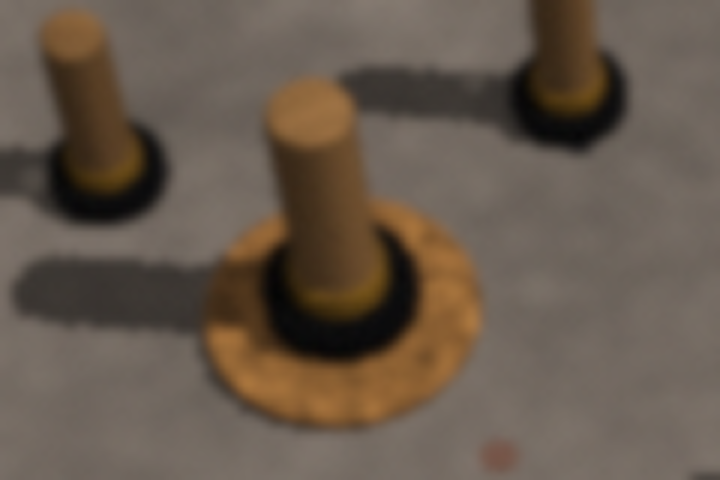

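{"op": "drive_tool", "data": {
  "rows": [
    [[-0.041,-0.0214,0],0],
    [[-0.041,-0.0214,0],0],
    [[-0.041,-0.0214,0],0],
    [[-0.041,-0.0214,0],0],
    [[-0.041,-0.0214,0],0],
    [[-0.041,-0.0214,0],0],
    [[-0.041,-0.0214,0],0],
    [[-0.041,-0.0214,0],0],
    [[-0.041,-0.0214,0],0],
    [[-0.041,-0.0214,0],0]
  ],
  "jaw": 0
}}

```text
t: 1.3
tool_pos: [0.5072, 0.2828, 0.3041]
tool_rot: [0.43, 3.112, 0.001]
contact_force: [0.6, 0.7, 0.5]
opening: 0.0853
grip_force: 0.0
```

{"op": "drive_tool", "data": {
  "rows": [
    [[-0.041,-0.021,0],0],
    [[-0.041,-0.021,0],0],
    [[0,0,0],0.14],
    [[0,0,0],0.14],
    [[0,0,0],0.14],
    [[0,0,0],0.14],
    [[0,0,0],0.12],
    [[0,0,0],0]
  ]
}}

```text
t: 2.1
tool_pos: [0.5736, 0.2216, 0.3038]
tool_rot: [-1.443, -2.79, 0.0]
contact_force: [-0.7, 0.1, 0.1]
opening: 0.0853
grip_force: 0.0
```

```bash
python3 - <<'E'
from h import *
d=cam('wrist'); cv2.imwrite('pics/w1.png',d['image']); R=np.array(d['R']); print(d['f'],d['cx'],d['cy'],-R.T@d['t'],R.round(2).tolist()); print(proj(d,[.573,.22,.045]))
E
```

```text
388.5023022043466 321.7299370736421 235.3477284302612 [0.53425948 0.27555337 0.37446887] [[0.82, 0.58, 0.0], [0.56, -0.79, 0.27], [0.16, -0.22, -0.96]]
[321.17497354 208.39479015]
```

View pics/w1.png

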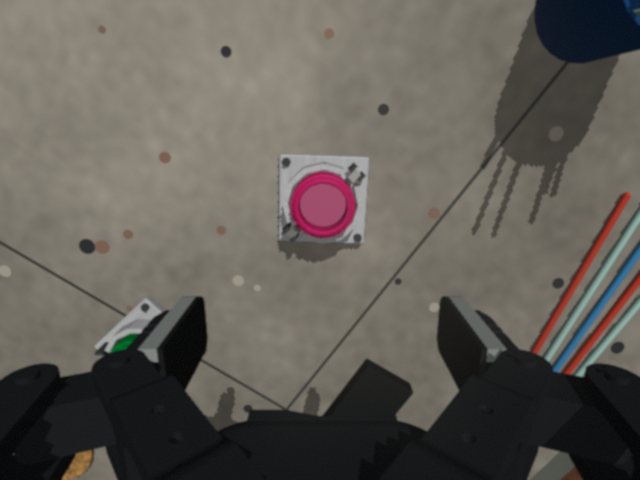

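The rose ring sits at about (323,205) in the wrist view, between the fingers as expected, and the green cell is at lower left. Next I'll refine the ring centre and then go to the pusher.

```bash
python3 - <<'E'
from h import *
d=cam('wrist'); m=cv2.inRange(cv2.cvtColor(d['image'],cv2.COLOR_BGR2HSV),(155,90,60),(179,255,255)); m[:150]=0;m[260:]=0;m[:,:270]=0;m[:,380:]=0
c=max(cv2.findContours(m,0,1)[0],key=cv2.contourArea); e=cv2.fitEllipse(cv2.convexHull(c)); print(e,ray(d,*e[0],.045))
E
```

```text
((322.32977294921875, 204.68023681640625), (65.47917175292969, 67.028564453125), 6.990433692932129) [0.57192865 0.22325497 0.045     ]
```

{"op": "drive_tool", "data": {
  "rows": [
    [[0.023,-0.042,0],0],
    [[0.023,-0.042,0],0],
    [[0.023,-0.042,0],0],
    [[0.023,-0.042,0],0],
    [[0.023,-0.042,0],0],
    [[0.023,-0.042,0],0],
    [[0,0,0],0]
  ]
}}

```text
t: 2.9
tool_pos: [0.2845, 0.1883, 0.3043]
tool_rot: [1.436, 2.791, 0.006]
contact_force: [0.5, 1.4, 0.1]
opening: 0.0853
grip_force: 0.0
```

I got that shift's direction wrong. I've recomputed it from the tool axes (x=(-.581,.814), y=(.814,.581)).

{"op": "drive_tool", "data": {
  "rows": [
    [[-0.029,0.0406,0],0],
    [[-0.029,0.0406,0],0],
    [[-0.029,0.0406,0],0],
    [[-0.029,0.0406,0],0],
    [[0,0,0],0]
  ]
}}

```text
t: 3.4
tool_pos: [0.4924, 0.1871, 0.3004]
tool_rot: [-1.443, -2.787, 0.006]
contact_force: [-1.4, -0.3, -0.5]
opening: 0.0851
grip_force: 0.0
```

{"op": "drive_tool", "data": {
  "rows": [
    [[-0.0395,-0.0282,0],0],
    [[-0.0395,-0.0282,0],0],
    [[-0.0395,-0.0282,0],0],
    [[-0.0395,-0.0282,0],0],
    [[-0.0395,-0.0282,0],0],
    [[-0.0395,-0.0282,0],0],
    [[-0.0395,-0.0282,0],0],
    [[-0.0395,-0.0282,0],0],
    [[0,0,0],0],
    [[0,0,0],0]
  ]
}}

```text
t: 4.4
tool_pos: [0.486, -0.2014, 0.3038]
tool_rot: [-1.445, -2.789, -0.001]
contact_force: [-0.2, 0.2, 0.9]
opening: 0.0855
grip_force: 0.0
```

```bash
python3 - <<'E'
from h import *
d=cam('wrist'); cv2.imwrite('pics/w2.png',d['image'])
print(proj(d,[.484,-.2,.106]),proj(d,[.484,-.2,.018]),proj(d,[.4845,-.2,.006]))
E
```

```text
[321.75422871 221.47844958] [321.70146709 199.33137997] [322.12258397 197.39027021]
```

View pics/w2.png

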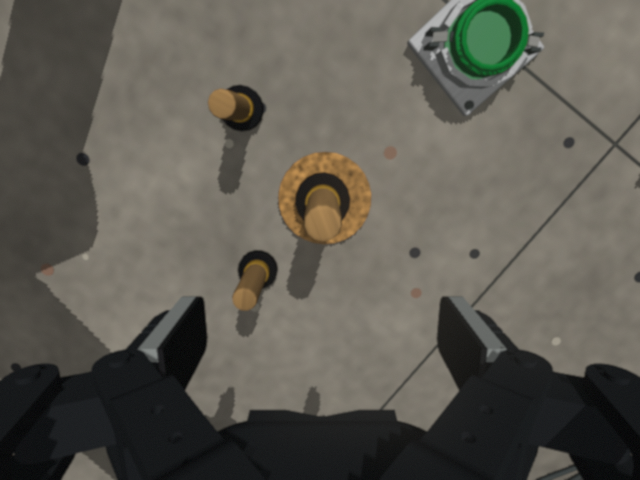

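The handle top is at (322,223) and the pad at (325,198), which agrees with the estimate to about 2 mm. I'll descend and grip.

{"op": "drive_tool", "data": {
  "rows": [
    [[0.0015,-0.001,0.035],0],
    [[0,0,0.035],0],
    [[0,0,0.035],0],
    [[0,0,0.035],0],
    [[0,0,0.02],0],
    [[0,0,0.016],0],
    [[0,0,0],0],
    [[0,0,0],0]
  ]
}}

```text
t: 5.25
tool_pos: [0.4849, -0.1987, 0.1283]
tool_rot: [1.44, 2.792, 0.0]
contact_force: [-0.7, 0.4, 1.7]
opening: 0.0854
grip_force: 0.0
```

{"op": "drive_tool", "data": {
  "rows": [
    [[0,0,0],0],
    [[0,0,0],0],
    [[0,0,0],0],
    [[0,0,0],0],
    [[0,0,0],0],
    [[0,0,0],0],
    [[0,0,0],0],
    [[0,0,0],0],
    [[0,0,0],0],
    [[0,0,0],0]
  ],
  "jaw": 1,
  "grip_force": 80
}}

```text
t: 6.25
tool_pos: [0.4852, -0.2, 0.1287]
tool_rot: [1.443, 2.789, 0.0]
contact_force: [1.4, 0.8, 5.0]
opening: 0.0265
grip_force: 78.4
```

{"op": "drive_tool", "data": {
  "rows": [
    [[0,0,-0.01],0],
    [[0,0,-0.02],0],
    [[0,0,-0.03],0],
    [[0,0,-0.03],0],
    [[0,0,-0.03],0],
    [[0,0,0],0],
    [[0,0,0],0]
  ]
}}

```text
t: 6.95
tool_pos: [0.4841, -0.1997, 0.2473]
tool_rot: [-1.443, -2.79, 0.0]
contact_force: [-0.7, 0.3, -2.3]
opening: 0.026
grip_force: 78.8
```

{"op": "drive_tool", "data": {
  "rows": [
    [[0.0293,0.0316,0],0],
    [[0.0293,0.0316,0],0],
    [[0.0293,0.0316,0],0],
    [[0.0293,0.0316,0],0],
    [[0.0293,0.0316,0],0],
    [[0.0293,0.0316,0],0],
    [[0.0293,0.0316,0],0],
    [[0.0293,0.0316,0],0],
    [[0.0293,0.0316,0],0],
    [[0.0293,0.0316,0],0]
  ]
}}

```text
t: 7.95
tool_pos: [0.5718, 0.2233, 0.2441]
tool_rot: [-1.441, -2.787, 0.007]
contact_force: [0.8, -0.8, -1.9]
opening: 0.0262
grip_force: 79.2
```

{"op": "drive_tool", "data": {
  "rows": [
    [[0,0,0.03],0],
    [[0,0,0.025],0],
    [[0,0,0],0],
    [[0,0,0],0],
    [[0,0,0],0]
  ]
}}

```text
t: 8.45
tool_pos: [0.5736, 0.2217, 0.1936]
tool_rot: [1.444, 2.789, 0.001]
contact_force: [-0.6, -0.1, -2.3]
opening: 0.0262
grip_force: 79.6
```

```bash
python3 - <<'E'
from h import *
o=ctrl.get_obs(); p=o['tool_pos']; print(p,o['contact_force'])
d=cam('wrist'); s=cam('scene'); t=cam('top')
a=d['image'][100:480,160:480]; b=cv2.resize(s['image'][260:370,380:490],None,fx=3.45,fy=3.45,interpolation=cv2.INTER_CUBIC)[:380]
cv2.imwrite('pics/c3.png',np.hstack([a,b])); b0=p[2]-.1287+.006
print('foot z',b0,'wrist px ring',proj(d,[.572,.222,.045]),'foot',proj(d,[p[0],p[1],b0]),'scene ring',proj(s,[.572,.222,.045]))
E
```

```text
[0.57361667 0.22166031 0.19360304] [-0.57105738 -0.10606194 -2.25273014]
foot z 0.07090304117066351 wrist px ring [321.21953852 242.5152    ] foot [323.35691883 258.85567989] scene ring [438.113258   330.75079493]
```

View pics/c3.png

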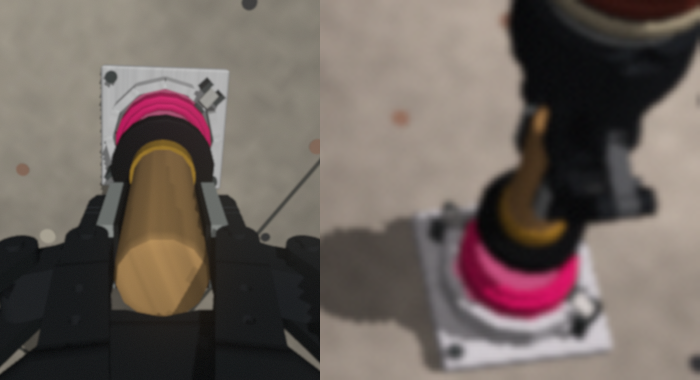

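Foot and ring are lined up in both views: in the wrist crop both sit at about column 162, and the tool is 2 mm or less from the measured centre. Pressing now.

{"op": "drive_tool", "data": {
  "rows": [
    [[0,0,0.015],0],
    [[0,0,0.007],0],
    [[0,0,0.002],0],
    [[0,0,0.003],0],
    [[0,0,0.003],0],
    [[0,0,0.003],0],
    [[0,0,0.002],0],
    [[0,0,0],0]
  ]
}}

```text
t: 9.4
tool_pos: [0.5728, 0.2218, 0.1568]
tool_rot: [-1.443, -2.789, 0.001]
contact_force: [0.6, 0.1, -2.8]
opening: 0.0262
grip_force: 79.4
```

{"op": "drive_tool", "data": {
  "rows": [
    [[0,0,0.001],0],
    [[0,0,0.001],0],
    [[0,0,0.001],0],
    [[0,0,0],0],
    [[0,0,0],0]
  ]
}}

```text
t: 9.9
tool_pos: [0.5733, 0.2219, 0.1556]
tool_rot: [1.443, 2.79, -0.0]
contact_force: [-2.8, -1.3, 3.0]
opening: 0.026
grip_force: 79.9
```

{"op": "drive_tool", "data": {
  "rows": [
    [[0,0,0.001],0],
    [[0,0,0.001],0],
    [[0,0,0],0],
    [[0,0,0],0]
  ]
}}

```text
t: 10.3
tool_pos: [0.5736, 0.222, 0.1554]
tool_rot: [1.443, 2.79, -0.0]
contact_force: [-6.6, -1.6, 11.3]
opening: 0.027
grip_force: 81.1
```

The foot is at about 0.033 with the force rising, so the ring is on its firm stop. I'll lift and check.

{"op": "drive_tool", "data": {
  "rows": [
    [[0,0,-0.004],0],
    [[0,0,-0.02],0],
    [[0,0,-0.03],0],
    [[0,0,-0.03],0],
    [[0,0,0],0],
    [[0,0,0],0]
  ]
}}

```text
t: 10.9
tool_pos: [0.5734, 0.222, 0.2367]
tool_rot: [1.443, 2.79, 0.001]
contact_force: [0.2, -0.0, -3.5]
opening: 0.0265
grip_force: 79.6
```

```bash
python3 - <<'E'
from h import *
o=ctrl.get_obs(); print(o['tool_pos'])
d=cam('wrist'); s=cam('scene')
a=d['image'][100:480,160:480]; b=cv2.resize(s['image'][240:370,300:490],None,fx=2.9,fy=2.9,interpolation=cv2.INTER_CUBIC)[:380]
b=b[:370]; cv2.imwrite('pics/c4.png',np.hstack([a[:b.shape[0]],b])[:, :800])
E
```

```text
[0.57336837 0.22197308 0.23666758]
```

View pics/c4.png

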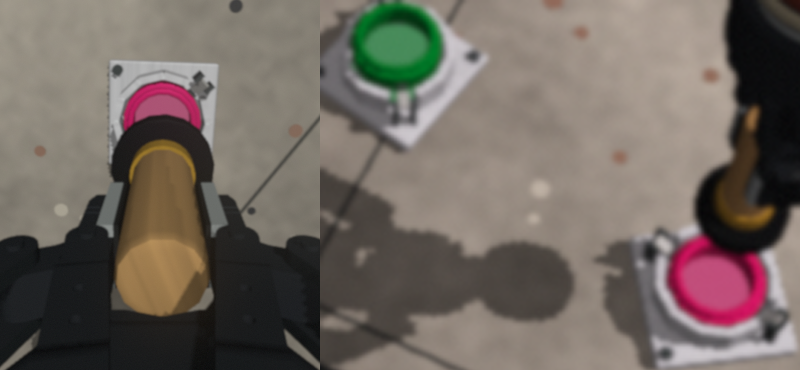

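The rose ring is now low in its cell and the green one still stands proud. The pusher is unchanged in the grip (foot at about (162,150) in the wrist crop). Returning to the pad.

{"op": "drive_tool", "data": {
  "rows": [
    [[-0.0291,-0.0316,0],0],
    [[-0.0291,-0.0316,0],0],
    [[-0.0291,-0.0316,0],0],
    [[-0.0291,-0.0316,0],0],
    [[-0.0291,-0.0316,0],0],
    [[-0.0291,-0.0316,0],0],
    [[-0.0291,-0.0316,0],0],
    [[-0.0291,-0.0316,0],0],
    [[-0.0291,-0.0316,0],0],
    [[-0.0291,-0.0316,0],0]
  ]
}}

```text
t: 12.0
tool_pos: [0.4819, -0.1993, 0.2344]
tool_rot: [-1.442, -2.787, -0.001]
contact_force: [-0.0, 0.6, -3.2]
opening: 0.0262
grip_force: 79.8
```

{"op": "drive_tool", "data": {
  "rows": [
    [[0,0,0],0],
    [[0,0,0.02],0],
    [[0,0,0.03],0],
    [[0,0,0.03],0],
    [[0,0,0.015],0],
    [[0,0,0.005],0],
    [[0,0,0],0],
    [[0,0,0],0],
    [[0,0,0],0]
  ]
}}

```text
t: 12.9
tool_pos: [0.4845, -0.1986, 0.1387]
tool_rot: [1.442, 2.788, -0.0]
contact_force: [0.6, -0.2, -1.2]
opening: 0.0264
grip_force: 80.1
```

{"op": "drive_tool", "data": {
  "rows": [
    [[0,0,0.003],0],
    [[0,0,0.003],0],
    [[0,0,0.002],0],
    [[0,0,0],0],
    [[0,0,0],0]
  ]
}}

```text
t: 13.4
tool_pos: [0.4834, -0.1982, 0.1288]
tool_rot: [-1.443, -2.79, 0.0]
contact_force: [0.4, 0.4, -2.7]
opening: 0.0261
grip_force: 80.4
```

{"op": "drive_tool", "data": {
  "rows": [
    [[0,0,0.001],0],
    [[0,0,0],0],
    [[0,0,0],0]
  ]
}}

```text
t: 13.7
tool_pos: [0.4835, -0.1982, 0.1287]
tool_rot: [-1.443, -2.79, 0.0]
contact_force: [-3.8, 2.5, 5.8]
opening: 0.0265
grip_force: 80.9
```

Seated. I'll open the jaws and retreat straight up.

{"op": "drive_tool", "data": {
  "rows": [
    [[0,0,0],0],
    [[0,0,0],0],
    [[0,0,0],0],
    [[0,0,0],0],
    [[0,0,0],0],
    [[0,0,0],0],
    [[0,0,0],0],
    [[0,0,0],0],
    [[0,0,0],0],
    [[0,0,0],0]
  ],
  "jaw": 0,
  "grip_force": 20
}}

```text
t: 14.7
tool_pos: [0.4834, -0.1982, 0.1279]
tool_rot: [1.443, 2.79, -0.0]
contact_force: [0.3, -0.4, 0.1]
opening: 0.0856
grip_force: 0.0
```

{"op": "drive_tool", "data": {
  "rows": [
    [[0,0,-0.02],0],
    [[0,0,-0.04],0],
    [[0,0,-0.04],0],
    [[0,0,-0.04],0],
    [[0,0,-0.035],0],
    [[0,0,0],0],
    [[0,0,0],0],
    [[0,0,0],0]
  ]
}}

```text
t: 15.5
tool_pos: [0.4828, -0.1978, 0.3012]
tool_rot: [-1.442, -2.788, -0.0]
contact_force: [0.3, 0.8, 0.1]
opening: 0.0854
grip_force: 0.0
```

```bash
python3 - <<'E'
from h import *
o=ctrl.get_obs(); print(o['tool_pos'],o['opening'])
d=cam('wrist'); print(proj(d,[.484,-.1985,.106]),proj(d,[.484,-.1985,.018]),proj(d,[.4855,-.199,.006])); cv2.imwrite('pics/w5.png',d['image'])
E
```

```text
[ 0.48284985 -0.19784363  0.30116375] 0.0854220443805971
[324.14997011 227.61602897] [323.65471085 204.09956572] [324.58331905 203.04222387]
```

View pics/w5.png

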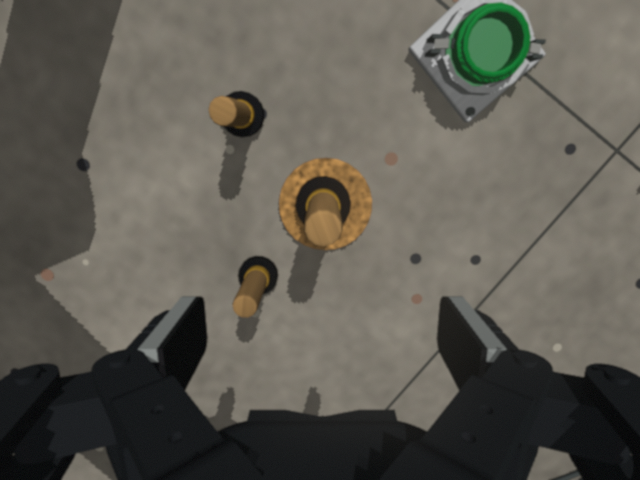

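The pusher stands upright and central on the pad: foot at about (323,203), pad centre at about (325,204). The gripper is clear of everything, so I'm handing in.

```bash
python3 -c "
from station import ctrl
print(ctrl.finish_job())"
```

```text
the job is handed in; nothing more can be done
None
```

The rose ring is pressed home on its stop, the green ring still stands proud, and the pusher is released upright near the middle of its cork pad; the job was handed in at about 15.5 s, with no verdict returned.

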